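# Tip a thin client onto its feet and dock it

## Task

The small black computer is standing on end beside the service dock. Tip it over onto its large side with the four rubber feet, so the vented cover is up and the end with the sockets points to the dock, working down on the bench (to shift or turn it, ease it up no more than a few millimetres); then slide it between the dock's rails and press its socket end gently against the black plate until the plate is fully home. Let the computer do the pressing: keep the gripper off the dock, do not force anything, and leave everything else where it is.

Things in the scene. Friction and masses are not known exactly. Their poses are not given: they have to be found in the camera images.
- unit: the computer: black box 120 (its x) by 40 (its y) by 150 mm (its z), 0.48-0.75 kg, mass centred. Starts standing z up, turned up to 0.45 rad. Origin: centre of the end it stands on. Four rubber feet on its -y face, which is turned roughly to the dock; slotted vented cover on its +y face. Lying right: y up, z into the dock, origin at the middle of its rear end, 20 mm above the bench.
- unit_mid (a point): centre of the computer, 75 mm from its origin along z: 75 mm up when standing, 20 mm when flat, 78 mm at most while tipping. It must not be lifted 20 mm or more. It must not be tipped onto its cover.
- unit_ports (a point): centre of the computer's other 120 x 40 mm end, with the metal sockets (on top at the start); the sockets stand out under 1 mm. Friction on the bench is high and varies: the standing computer tips towards its thin way when pushed above 100 mm up, may slide when pushed below 30 mm, and leans and jams if dragged sideways by its top unless its weight is eased off.
- dock: dock screwed to the bench: two aluminium rails 12 mm thick, 22 mm high, 165 mm long, 126 mm clear between (3 mm spare each side). Origin: on the bench at the centre of the mouth where the straight rails begin; its -y axis points into the bay, x across, z up. Flared lead-ins reach y = +31 mm, opening to 160 mm. Computer against dock must stay under 30 N; the gripper must not touch the dock.
- bay (a point): point on the bench in the middle of the bay, 60 mm inside the mouth (dock y = -0.060). A grey stop block is clamped farther in, with a black plate (100 mm wide, top 32 mm above the bench) before it; the plate's front face starts 0 to 28 mm beyond this point, differing from run to run and not measured: it must be felt.
- plate (a joint): how far the black plate has been pressed back, m: 0 at the start, 0.012 when fully home on its hard stop. It gives way under about 6 N, moves along the dock's -y and stays where it is left; on the hard stop the force rises steeply.
- duster: bystander: red and yellow spray can 170 mm tall, 54 mm across, standing; origin under its centre.
- driver: bystander: screwdriver lying on the bench, origin under its middle.
- mouse: bystander: computer mouse 62 x 105 x 28 mm, origin under its centre.
- brick: bystander: black power brick 50 x 115 x 30 mm, origin under its centre.
- mug: bystander: white mug 80 mm across, 95 mm tall, origin under its centre.
- spool: bystander: steel disc weight 44 mm across, 30 mm high, origin under its centre.
Mind the look-alikes: they are no part of the job. Leave any pink or red look-alike of the unit alone.

How it is judged (in metres and radians):
On the way, in this order (a step that is already met when the one before it is completed fails the run):
1. the computer lies still on its feet side, plate not yet pressed (angle between unit's own y axis and vertical below 0.08 rad and height (world z) of unit_mid below 0.026 m and linear speed of unit below 0.02 m/s and value of joint plate below 0.003 m), for 0.2 s.
2. the computer is between the rails and the plate is fully home (value of joint plate above 0.0102 m and angle between unit's own y axis and vertical below 0.08 rad and angle between the z axis of unit and the y axis of dock, either way round below 0.06 rad), for 0.1 s.
At the end, for the whole second after the job is handed in: The computer lies at rest flat on its feet side (cover up within 0.08 rad), between the rails and in line with them (within 0.06 rad, 8 mm of the middle), socket end towards the plate, its rear end 44 to 85 mm outside the mouth; the plate is pressed back at least 10.2 of its 12 mm (all of step 2 and height (world z) of unit_mid below 0.026 m and x of unit in the frame of dock between -0.008 and 0.008 m and y of unit in the frame of dock between 0.044 and 0.085 m and linear speed of unit below 0.01 m/s); the robot touches nothing.
It fails at once if the computer presses on the dock with more than 30 N (contact force between unit and dock above 30 N).
It fails at once if the gripper or arm presses on the dock (contact force between any of the fingers, the arm and dock above 3 N).
It fails at once if the computer is lifted off the bench by 20 mm or more (height (world z) of unit_mid above 0.097 m).
It fails at once if the computer is tipped onto its vented cover (angle between unit's own y axis and vertical above 2.6 rad).
It fails at once if a bystander is moved by more than 30 mm (distance of any of duster, driver, mouse, brick, mug, spool from where it was at the start of the episode above 0.03 m).
It also fails if it takes over 58 s, if anything falls off the work surface, if the arm or the gripper's body presses on something with over 40 N, if the wrist force passes 120 N, or if a joint passes its speed limit or range.

## Robot

A 6-joint arm with a two-finger parallel gripper is mounted at the origin on the work surface. World frame = base frame: x ahead of the robot, y to its left, z up, the work surface at z = 0. Lengths are in m, angles in degrees, forces in N, time in s.
With the tool pointing down it reaches from about 0.4 to 0.825 m from the base axis. Payload 7 kg.
Tool frame: the origin (TCP) lies midway between the tips of the shut fingers; the grasp point (between the pads) lies 19 mm behind it; z points along the fingers, y is the line along which they close (so a half turn about z gives the same grasp; the last joint's range is limited). The gripper opens to 88 mm and grips with 3 to 60 N. Pads are 19 mm wide; open, the fingers measure 130 mm over their backs; the gripper's body (78 mm by 193 mm) begins 47 mm behind the grasp point.
Start: joints at [-47.55, 20.546, 0.682, 0, -70.136, -16.507], TCP at [0.295, -0.607, 0.227] pointing down, gripper open.
Joint ranges: [-176.03, 176.03], [-82.01, 121.73], [-58.28, 71.71], [-173.87, 95.51], [-174.79, -0.11], [-173.66, 173.66]. Speed limits (degrees/s): [136.94, 136.94, 172.46, 180, 180, 180].

## Interface

Orientations are given as [roll, pitch, yaw] about the fixed x, y, z axes, in that order (R = Rz(yaw) Ry(pitch) Rx(roll)).
In Python, from plant import ctrl gives the robot as it stands. The module is installed in compiled form; this text tells all that it offers.
- The arm moves only by the tool send_rows, never from a script. Its argument "plan" is a list that holds one entry, the list of rows, each a list of 6 numbers: the shift along the tool's x, y, z in cm, then the turn, a rotation vector about the tool's x, y, z in degrees. A call has 1 to 8 rows; each row is the pose to reach, as a shift and turn from the pose commanded when the call began, along the tool's axes at that moment; what a row does not reach only later rows make up. A row lasts 1/12 s, in which the tool goes at most 41.7 mm and 7.16 degrees, less where a joint would pass 70% of its speed; a pose out of reach is approached as far as the arm can. A call with a gripper value outside its range is refused whole. "fingers" is the opening, from 0 (shut) to 1 (fully open), set as the call begins (left out, the last holds). The fingers move at their own pace and stop on an object; the grip force is fixed at half the most. Time passes only in rows, so rows that repeat a pose let the fingers close. It gives the time, the measured TCP pose, the force, the opening and the grip force at its end, in the units of the state.
- ctrl.get_obs(): the state, without advancing time (a new reading comes with each control period).
- ctrl.snapshot(name): name is "side" or "top" or "wrist"; returns a dict with "img" (420x560x3 uint8, red, green, blue), "K" (3x3 intrinsics, pixels), "pose" (4x4, takes a point from camera to world coordinates). Camera axes: x right, y down, z forward; pixel columns grow to the right and rows downward; lengths in m; the calibration is good to about 2 mm. A picture is of the moment at which its call begins. There is no depth.
- ctrl.close_job(): hands the job in; it is judged then, once.
The state is a dict: "clock": time; "joint_pos": joint angles; "qvel": joint speeds; "tau": joint torques, N m; "tool_pos": TCP position; "orientation": TCP orientation; "force": force on the tool from outside, world axes, zero at the start; "moment": the same for the moment, N m; "opening": finger opening in m; "gripper_force": force on a finger pad.
Only numpy, scipy, OpenCV 4.12 (cv2) and the standard library are available. Lean on these libraries where they do the work, as an engineer would, in place of code of your own. Each camera call takes 0.05 s, during which the arm holds its last target. There are 200 camera calls.

## Working session

There is one attempt and no reset: what is moved stays moved. The work goes in short steps, Python scripts to look and compute and a tool call to move; the robot and the scene stay as the last step left them, time stands still between calls to the robot, and variables do not carry over. Pictures are saved under pics/ and viewed, at most 11 in all, crops included, and the job is handed in when it is done.

Besides the shell and the picture viewer there is one more tool, called after "Request:" as name(argument=value, ...) on one line, values as JSON. send_rows: Moves the arm, as the interface text tells. Its arguments: {"type":"object","properties":{"plan":{"type":"array","items":{"type":"array","items":{"type":"array","items":{"type":"number"}}}},"fingers":{"type":"number"}},"required":["plan"]}

```bash
mkdir -p pics; cat > h.py <<'E'
import numpy as np, cv2, pickle
from plant import ctrl
def snap(n,f):
    s=ctrl.snapshot(n); cv2.imwrite('pics/'+f+'.png',s['img'][:,:,::-1]); pickle.dump(s,open('pics/'+f+'.pkl','wb')); return s
def ray(s,u,v):
    K=np.array(s['K']);P=np.array(s['pose']); d=P[:3,:3]@np.linalg.inv(K)@[u,v,1]; return P[:3,3],d
def atz(s,u,v,z):
    o,d=ray(s,u,v); return o+d*(z-o[2])/d[2]
def proj(s,p):
    K=np.array(s['K']);P=np.array(s['pose']); c=P[:3,:3].T@(np.array(p)-P[:3,3]); q=K@c; return q[:2]/q[2]
def tri(*obs):
    A=np.zeros((3,3));b=np.zeros(3)
    for s,u,v in obs:
        o,d=ray(s,u,v);d=d/np.linalg.norm(d);M=np.eye(3)-np.outer(d,d);A+=M;b+=M@o
    return np.linalg.solve(A,b)
def load(f): return pickle.load(open('pics/'+f+'.pkl','rb'))
E
python3 - <<'E'
from h import *
for n in ['top','side']:
    s=snap(n,n+'0'); print(n,np.round(s['K'],1).tolist(),np.round(s['pose'],3).tolist())
print(ctrl.get_obs())
E
```

```text
top [[499.5, 0.0, 278.3], [0.0, 499.5, 213.2], [0.0, 0.0, 1.0]] [[0.015, -0.996, 0.088, 0.421], [-1.0, -0.016, -0.014, 0.118], [0.016, -0.087, -0.996, 1.245], [0.0, 0.0, 0.0, 1.0]]
side [[463.5, 0.0, 274.2], [0.0, 463.5, 210.1], [0.0, 0.0, 1.0]] [[-0.759, -0.48, 0.44, 0.008], [-0.651, 0.553, -0.52, 0.727], [0.006, -0.681, -0.733, 0.956], [0.0, 0.0, 0.0, 1.0]]
{'clock': 0.1, 'joint_pos': array([-4.75490954e+01,  2.05879239e+01,  6.40807340e-01, -1.79401956e-02,
       -7.01344936e+01, -1.65072991e+01]), 'qvel': array([ 0.03975088, -0.10630398,  0.09856349,  0.03147976,  0.01473501,
       -0.05912906]), 'tau': array([ 1.91098252e-04, -5.84162021e+01,  2.93753278e+01,  7.01547414e+00,
        1.01930840e-02, -6.24458335e-05]), 'tool_pos': array([ 0.29510946, -0.60661081,  0.22572259]), 'orientation': array([ 1.79916961e+02, -7.01990202e-03, -1.54062498e+02]), 'force': array([-0.2921926 ,  0.19878102, -0.06654637]), 'moment': array([0.03368875, 0.01369562, 0.00145091]), 'gripper_force': 0.0, 'opening': 0.0877932436619059}
```

View pics/top0.png

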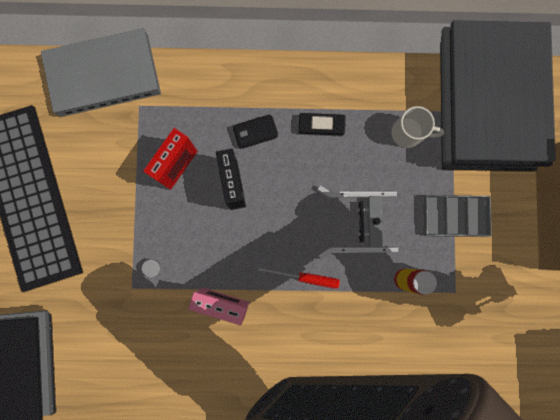

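View pics/side0.png

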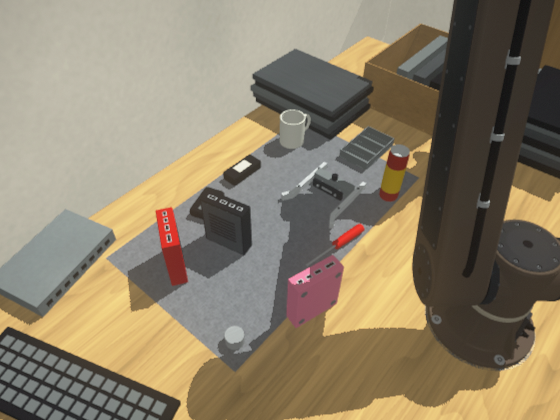

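```bash
python3 - <<'E'
from h import *
a=load('top0')['img'][135:270,205:425,::-1]; cv2.imwrite('pics/c1.png',cv2.resize(a,None,fx=3.6,fy=3.6,interpolation=cv2.INTER_CUBIC))
a=load('side0')['img'][140:280,190:400,::-1]; a=np.clip(a*1.6,0,255).astype(np.uint8);cv2.imwrite('pics/c2.png',cv2.resize(a,None,fx=3.8,fy=3.8,interpolation=cv2.INTER_CUBIC))
E
```

```text
(no output)
```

View pics/c1.png

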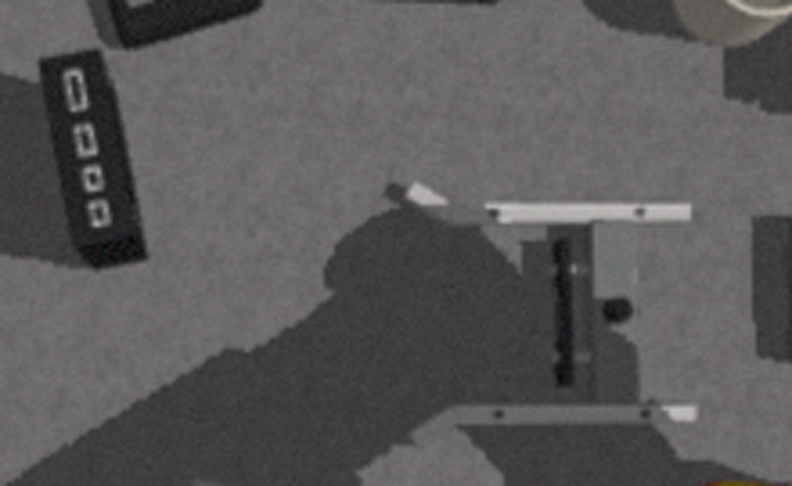

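View pics/c2.png

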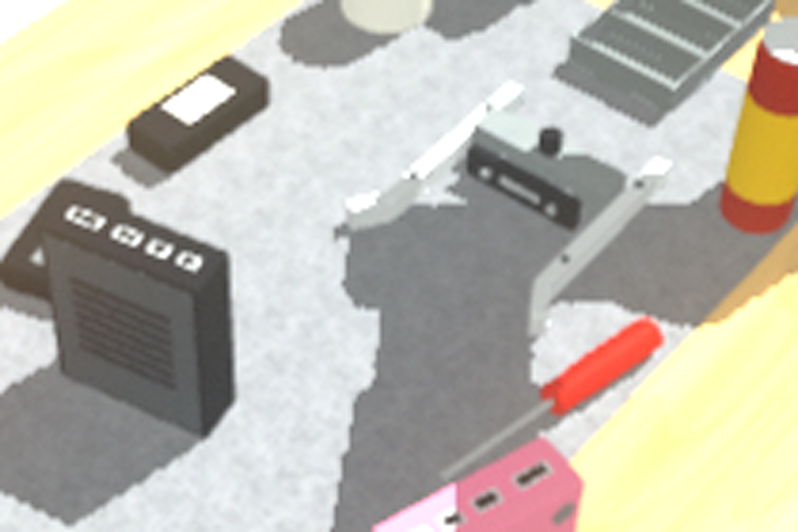

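```bash
cat > fit.py <<'E'
from h import *
from scipy.optimize import least_squares
def c1(x,y): return (205+(x+.5)/3.6-.5,135+(y+.5)/3.6-.5)
def c2(x,y): return (190+(x+.5)/3.8-.5,140+(y+.5)/3.8-.5)
def T(p,q): c,s=np.cos(p[2]),np.sin(p[2]); return np.array([p[0]+c*q[0]-s*q[1],p[1]+s*q[0]+c*q[1],q[2]])
E
python3 - <<'E'
from fit import *
t,s=load('top0'),load('side0')
U=[(t,c1(40,58),(.06,.02,.15)),(t,c1(100,48),(.06,-.02,.15)),(t,c1(135,237),(-.06,-.02,.15)),(t,c1(78,245),(-.06,.02,.15)),(t,c1(97,268),(-.06,.02,0)),(t,c1(147,260),(-.06,-.02,0)),
(s,c2(47,235),(.06,.02,.15)),(s,c2(200,283),(-.06,.02,.15)),(s,c2(230,247),(-.06,-.02,.15)),(s,c2(62,372),(.06,.02,0)),(s,c2(205,437),(-.06,.02,0)),(s,c2(235,402),(-.06,-.02,0))]
D=[(t,c1(691,203),(.075,-.165,.022)),(t,c1(691,221),(.063,-.165,.022)),(t,c1(697,405),(-.063,-.165,.022)),(t,c1(697,421),(-.075,-.165,.022)),
(t,c1(540,203),(.075,-.165+.104,.022)),(t,c1(540,425),(-.075,-.165+.104,.022)),(s,c2(513,82),(.075,-.165,.022)),(s,c2(655,157),(-.063,-.165,.022)),(s,c2(672,160),(-.075,-.165,.022))]
for n,L,p0 in(('unit',U,[.5,.2,0]),('dock',D,[.4,-.05,0])):
    f=lambda p:np.concatenate([proj(a,T(p,q))-uv for a,uv,q in L])
    r=least_squares(f,p0); print(n,np.round(r.x,4),np.round(r.fun.reshape(-1,2),1).tolist())
print('tri top corner', tri((t,*c1(135,237)),(s,*c2(230,247))), tri((t,*c1(40,58)),(s,*c2(47,235))))
print('tri rail', tri((t,*c1(697,421)),(s,*c2(672,160))))
for n,uv in dict(driver1=(262,270),driver2=(340,284),mouse=(255,131),spool=(151,268)).items(): print(n,atz(t,*uv,.015))
E
```

```text
unit [0.5995 0.2125 0.2171] [[-0.6, 0.2], [0.5, -0.5], [1.3, -0.4], [-0.7, 1.0], [-0.7, 1.0], [1.2, 0.0], [-2.7, -2.9], [-0.4, 1.9], [0.3, 0.5], [-0.3, 0.3], [0.8, 0.4], [0.7, -1.1]]
dock [ 0.5099 -0.0275  0.0185] [[0.0, 0.3], [0.1, 0.1], [-0.3, 0.0], [-0.2, 0.5], [0.1, 0.3], [1.1, -0.5], [-0.9, -0.4], [0.2, -0.1], [-0.7, 0.9]]
tri top corner [0.54375036 0.18250641 0.15486454] [0.65387083 0.2426887  0.1388662 ]
tri rail [ 0.43799593 -0.19415602  0.02552322]
driver1 [0.38934537 0.13862949 0.015     ]
driver2 [ 0.35810055 -0.05262661  0.015     ]
mouse [0.73518129 0.16232699 0.015     ]
spool [0.39024973 0.40919063 0.015     ]
```

```bash
cat >> h.py <<'E'
from scipy.spatial.transform import Rotation as R
def rel(p,rpy):
    "row (cm, deg) from current measured pose to world pose"
    o=ctrl.get_obs(); R0=R.from_euler('xyz',o['orientation'],degrees=True)
    t=R0.inv().apply(np.array(p)-o['tool_pos'])*100; w=(R0.inv()*R.from_euler('xyz',rpy,degrees=True)).as_rotvec(degrees=True)
    return np.round(np.r_[t,w],2).tolist()
E
python3 - <<'E'
from h import *
print(rel([.5995,.2125,.27],[180,0,-167.56]))
E
```

```text
[-63.2, 60.35, -4.35, 0.08, -0.02, 13.5]
```

Request:
send_rows(plan=[[[-4,3,-4.4,0,0,0],[-8,7,-4.4,0,0,0],[-11,10,-4.4,0,0,0],[-14,13,-4.4,0,0,0],[-17,16,-4.4,0,0,0],[-20,19,-4.4,0,0,0],[-22,21,-4.4,0,0,0],[-24,23,-4.4,0,0,0]]], fingers=1)

```text
clock: 0.77
tool_pos: [0.4068, -0.3036, 0.2704]
orientation: [180.0, 0.0, -154.1]
force: [-0.1, 0.1, -0.4]
opening: 0.0876
gripper_force: 0.0
```

Request:
send_rows(plan=[[[-3,3,0,0,0,0],[-6,6,0,0,0,0],[-9,9,0,0,0,0],[-12,12,0,0,0,0],[-15,15,0,0,0,0],[-18,18,0,0,0,0],[-21,20,0,0,0,0],[-23,22,0,0,0,0]]])

```text
clock: 1.43
tool_pos: [0.5185, -0.0041, 0.2703]
orientation: [180.0, 0.0, -154.0]
force: [0.6, 0.4, -0.0]
opening: 0.0874
gripper_force: 0.0
```

```bash
python3 - <<'E'
from h import *
o=ctrl.get_obs(); print(o['clock'],o['tool_pos'],o['orientation'],o['joint_pos'])
print(rel([.5995,.2125,.27],[180,0,-167.56]))
E
```

```text
1.4333 [ 0.51850806 -0.00411215  0.27033704] [ 1.79997357e+02  1.41455459e-02 -1.53969007e+02] [ 2.12518132e+01  4.11446720e+00 -1.48234975e+01 -4.03044176e-03
 -7.10481591e+01 -8.52195118e+01]
[-16.78, 15.91, 0.04, 0.0, 0.01, 13.59]
```

Request:
send_rows(plan=[[[-3,3,0,0,0,2],[-6,6,0,0,0,5],[-9,9,0,0,0,8],[-12,11,0,0,0,11],[-14,13,0,0,0,13],[-16,15,0,0,0,13.6],[-16.8,15.9,0,0,0,13.6],[-16.8,15.9,0,0,0,13.6]]])

```text
clock: 2.1
tool_pos: [0.5992, 0.2117, 0.269]
orientation: [-180.0, -0.1, -167.5]
force: [-0.4, -0.2, 0.3]
opening: 0.0874
gripper_force: 0.0
```

```bash
python3 - <<'E'
from h import *
from fit import T
s=snap('wrist','w0')
im=np.ascontiguousarray(s['img'][:,:,::-1])
p=[.5995,.2125,.2171]
for z in(.15,0):
    pts=np.array([proj(s,T(p,(a*.06,b*.02,z))) for a,b in((1,1),(1,-1),(-1,-1),(-1,1))])
    cv2.polylines(im,[np.round(pts).astype(int)],True,(0,255,0) if z else (0,0,255),1)
cv2.imwrite('pics/w0o.png',im)
o=ctrl.get_obs(); print(o['tool_pos'],o['orientation'],o['joint_pos'])
E
```

```text
[0.59873943 0.2103291  0.26937436] [-1.79965879e+02 -1.04213302e-01 -1.67558165e+02] [ 3.69399096e+01  1.55208405e+01 -8.93679633e-01 -1.26738005e-02
 -7.36944605e+01 -1.14494474e+02]
```

View pics/w0o.png

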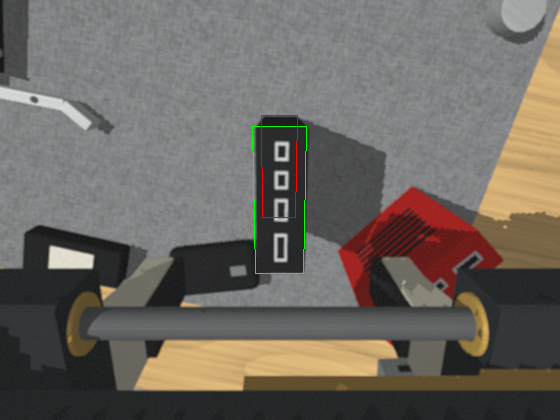

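Request:
send_rows(plan=[[[0,0.2,3,0,0,0],[0,0.2,6,0,0,0],[0,0.2,9,0,0,0],[0,0.2,12,0,0,0],[0,0.2,14,0,0,0],[0,0.2,15.4,0,0,0],[0,0.2,15.4,0,0,0],[0,0.2,15.4,0,0,0]]])

```text
clock: 2.82
tool_pos: [0.5982, 0.2101, 0.1165]
orientation: [-180.0, -0.1, -167.7]
force: [-1.5, -0.7, 0.7]
opening: 0.0877
gripper_force: 0.0
```

Request:
send_rows(plan=[[[0,0,0,0,0,0],[0,0,0,0,0,0],[0,0,0,0,0,0],[0,0,0,0,0,0],[0,0,0,0,0,0],[0,0,0,0,0,0],[0,0,0,0,0,0],[0,0,0,0,0,0]]], fingers=0.2)

```text
clock: 3.48
tool_pos: [0.5986, 0.2117, 0.1166]
orientation: [180.0, 0.0, -167.7]
force: [0.2, 3.8, -4.5]
opening: 0.0399
gripper_force: 30.4
```

Request:
send_rows(plan=[[[0,0,0,0,0,0],[0,0,0,0,0,0],[0,0,-0.1,0,0,0],[0,0,-0.2,0,0,0],[0,0,-0.3,0,0,0],[0,0,-0.4,0,0,0],[0,0,-0.5,0,0,0],[0,0,-0.5,0,0,0]]])

```text
clock: 4.15
tool_pos: [0.5985, 0.2113, 0.1216]
orientation: [-180.0, -0.0, -167.7]
force: [-0.1, 0.6, -5.1]
opening: 0.0398
gripper_force: 29.9
```

```bash
python3 - <<'E'
from h import *
o=ctrl.get_obs(); print(o['clock'],o['tool_pos'],o['orientation'],o['force'],o['moment'],o['opening'],o['gripper_force'])
print(rel([.506,.2025,o['tool_pos'][2]],[180,0,-178.94]))
E
```

```text
4.15 [0.59853486 0.21133328 0.12157627] [-1.79997688e+02 -4.97212526e-03 -1.67660522e+02] [-0.06677729  0.6404907  -5.12259381] [ 0.00557956 -0.00071298 -0.00922444] 0.03979370843890798 29.870396554470062
[9.23, 1.11, 0.0, -0.0, -0.0, 11.28]
```

Request:
send_rows(plan=[[[0.5,0.1,0,0,0,1],[1.5,0.2,0,0,0,2],[2.5,0.3,0,0,0,3],[3.5,0.4,0,0,0,4.5],[4.5,0.5,0,0,0,6],[5.5,0.6,0,0,0,7],[6.5,0.7,0,0,0,8],[7.5,0.9,0,0,0,9]]])

```text
clock: 4.82
tool_pos: [0.5224, 0.2039, 0.1216]
orientation: [180.0, -0.0, -176.8]
force: [-1.3, -0.0, -5.7]
opening: 0.04
gripper_force: 29.9
```

```bash
python3 - <<'E'
from h import *
o=ctrl.get_obs(); print(o['tool_pos'],o['orientation'],o['force'],o['joint_pos'])
print(rel([.506,.2025,.1165],[180,0,-178.94]))
E
```

```text
[0.52243487 0.20385412 0.12155747] [ 1.79997844e+02 -6.11537246e-03 -1.76768052e+02] [-1.32270414 -0.01268486 -5.67136609] [ 4.13113415e+01  1.51676330e+01 -2.19600995e+01 -6.85904025e-03
 -5.28757516e+01 -1.28075253e+02]
[1.65, -0.04, 0.51, 0.0, -0.01, 2.17]
```

Request:
send_rows(plan=[[[0.6,0,0,0,0,0.7],[1.2,0,0,0,0,1.5],[1.6,0,0,0,0,2.2],[1.6,0,0,0,0,2.2],[1.6,0,0.3,0,0,2.2],[1.6,0,0.5,0,0,2.2],[1.6,0,0.5,0,0,2.2],[1.6,0,0.5,0,0,2.2]]])

```text
clock: 5.48
tool_pos: [0.5079, 0.2034, 0.1165]
orientation: [180.0, 0.0, -178.9]
force: [0.4, -0.0, -3.9]
opening: 0.04
gripper_force: 29.9
```

```bash
python3 - <<'E'
from h import *
from fit import T
o=ctrl.get_obs(); print(o['clock'],o['tool_pos'],o['orientation'],o['force'])
a=[]
D=[.5099,-.0275,.0185]; U=[.5062,.2022,.0185]
for n in('top','side'):
    s=snap(n,n+'1'); im=np.ascontiguousarray(s['img'][:,:,::-1]); im=cv2.resize(im,None,fx=3,fy=3,interpolation=cv2.INTER_CUBIC)
    def pl(pts,c,cl=False): cv2.polylines(im,[np.round([proj(s,p)*3+1 for p in pts]).astype(int)],cl,c,1)
    for z in(.15,0): pl([T(U,(i*.06,j*.02,z)) for i,j in((1,1),(1,-1),(-1,-1),(-1,1))],(0,255,0),True)
    for sx in(1,-1): pl([T(D,(sx*.063,-.165,.022)),T(D,(sx*.063,0,.022)),T(D,(sx*.08,.031,.022))],(0,0,255))
    a.append(im)
cv2.imwrite('pics/o1.png',np.vstack([a[0][500:790,600:1250],a[1][430:720,550:1200]]))
E
```

```text
5.4833 [0.50786149 0.20340787 0.11647823] [ 1.79991148e+02  2.05599398e-02 -1.78855390e+02] [ 0.38145694 -0.01373862 -3.86075756]
```

View pics/o1.png

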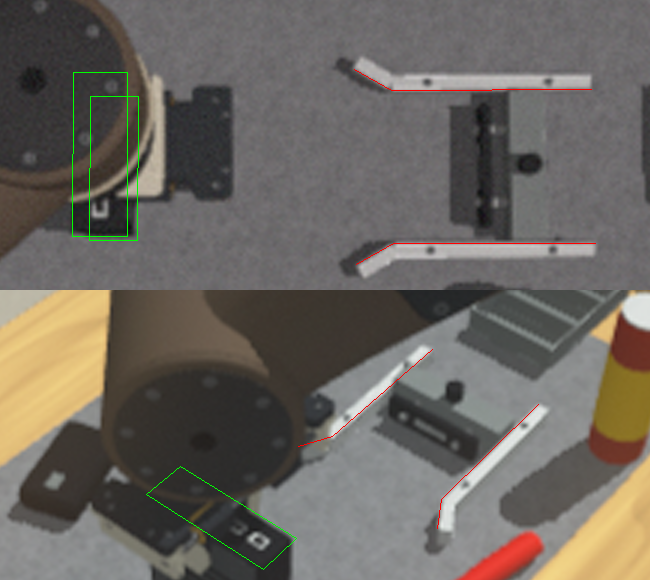

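Request:
send_rows(plan=[[[0,-0.61,-0.19,-3,0,0],[0,-1.23,-0.25,-6,0,0],[0,-1.85,-0.27,-9,0,0],[0,-2.47,-0.26,-12,0,0],[0,-3.08,-0.22,-15,0,0],[0,-3.7,-0.15,-18,0,0],[0,-4.31,-0.04,-21,0,0],[0,-4.91,0.09,-24,0,0]]])

```text
clock: 6.25
tool_pos: [0.5083, 0.1536, 0.1156]
orientation: [155.9, 0.0, -178.8]
force: [0.6, -0.1, -6.0]
opening: 0.0398
gripper_force: 29.9
```

```bash
python3 - <<'E'
from h import *
o=ctrl.get_obs(); print(o['clock'],o['tool_pos'],o['orientation'],o['force'],o['moment'],o['joint_pos'])
E
```

```text
6.25 [0.50830852 0.15360484 0.11563445] [ 1.55882775e+02  2.53509092e-02 -1.78823042e+02] [ 0.60483818 -0.08783452 -6.00613282] [-2.52607195  0.01081559  0.07051706] [ 19.10201016  13.29345913 -18.64740117 -28.77123664 -53.84957521
 -91.56557408]
```

Request:
send_rows(plan=[[[0,-0.61,-0.09,-3,0,0],[0,-1.23,-0.15,-6,0,0],[0,-1.85,-0.17,-9,0,0],[0,-2.47,-0.16,-12,0,0],[0,-3.08,-0.12,-15,0,0],[0,-3.08,-0.02,-15,0,0],[0,-3.08,-0.02,-15,0,0]]])

```text
clock: 6.83
tool_pos: [0.5092, 0.1241, 0.1028]
orientation: [141.0, -0.1, -179.0]
force: [-1.3, -1.5, -0.1]
opening: 0.0398
gripper_force: 30.0
```

```bash
python3 - <<'E'
from h import *
o=ctrl.get_obs(); print(o['clock'],o['tool_pos'],o['orientation'],o['force'],o['moment'],o['joint_pos'])
b=np.radians(39); zt=np.array([-np.sin(b),-np.cos(b)]); yt=np.array([-np.cos(b),np.sin(b)])
E=lambda t:150*np.array([np.sin(t),np.cos(t)])
for t in range(39,87,3):
    d=33-30*(t-39)/43; w=E(np.radians(t))-E(b)+(d-33)*zt
    L=E(np.radians(t))+d*zt; print(t,'y %.2f z %.2f'%(w@yt/10,w@zt/10),'tip h %.0f, outer %.0f, ahead %.0f'%(L[1],L[1]-21*np.sin(b),L[0]+21*np.cos(b)))
E
```

```text
6.8333 [0.50918193 0.12412888 0.10284137] [ 1.41009648e+02 -8.71205138e-02 -1.78965277e+02] [-1.31823241 -1.53372421 -0.09300284] [-2.7844771   0.42145537  0.41866714] [  2.55417006  19.24799513 -14.59049757 -44.63971125 -63.53240816
 -68.1993414 ]
39 y 0.00 z 0.00 tip h 91, outer 78, ahead 90
42 y -0.79 z -0.19 tip h 87, outer 74, ahead 97
45 y -1.57 z -0.34 tip h 84, outer 70, ahead 104
48 y -2.35 z -0.44 tip h 80, outer 66, ahead 111
51 y -3.12 z -0.51 tip h 75, outer 62, ahead 117
54 y -3.88 z -0.54 tip h 71, outer 57, ahead 123
57 y -4.64 z -0.52 tip h 66, outer 53, ahead 129
60 y -5.38 z -0.47 tip h 61, outer 48, ahead 135
63 y -6.10 z -0.38 tip h 55, outer 42, ahead 140
66 y -6.81 z -0.25 tip h 50, outer 37, ahead 144
69 y -7.50 z -0.08 tip h 44, outer 31, ahead 149
72 y -8.17 z 0.12 tip h 39, outer 25, ahead 153
75 y -8.82 z 0.35 tip h 33, outer 19, ahead 156
78 y -9.44 z 0.62 tip h 27, outer 13, ahead 159
81 y -10.04 z 0.92 tip h 21, outer 7, ahead 162
84 y -10.61 z 1.25 tip h 14, outer 1, ahead 164
```

Request:
send_rows(plan=[[[0,0,0,0,0,0],[0,0.3,0,0,0,0],[0,0.6,0,0,0,0],[0,1.0,0,0,0,0],[0,1.4,0,0,0,0],[0,1.8,0,0,0,0],[0,2.1,0,0,0,0],[0,2.4,0,0,0,0]]], fingers=1)

```text
clock: 7.5
tool_pos: [0.5087, 0.145, 0.1189]
orientation: [141.0, 0.0, -178.8]
force: [0.5, -2.5, -0.1]
opening: 0.0857
gripper_force: 0.7
```

Request:
send_rows(plan=[[[0,-0.6,-0.1,0,0,0],[0,-1.2,-0.25,0,0,0],[0,-1.8,-0.35,0,0,0],[0,-2.4,-0.45,0,0,0],[0,-3.1,-0.5,0,0,0],[0,-3.8,-0.5,0,0,0],[0,-4.5,-0.5,0,0,0],[0,-5.2,-0.5,0,0,0]]])

```text
clock: 8.17
tool_pos: [0.5093, 0.1003, 0.0888]
orientation: [141.0, -0.0, -178.9]
force: [0.5, -0.3, -2.0]
opening: 0.0878
gripper_force: 0.8
```

Request:
send_rows(plan=[[[0,-0.6,0.1,0,0,0],[0,-1.2,0.2,0,0,0],[0,-1.8,0.3,0,0,0],[0,-2.3,0.4,0,0,0],[0,-2.8,0.6,0,0,0],[0,-3.2,0.7,0,0,0],[0,-3.2,0.7,0,0,0]]])

```text
clock: 8.75
tool_pos: [0.5096, 0.0801, 0.0631]
orientation: [141.0, -0.1, -178.9]
force: [0.7, -1.4, -2.2]
opening: 0.0875
gripper_force: 1.2
```

```bash
python3 - <<'E'
from h import *
o=ctrl.get_obs(); print(o['clock'],o['tool_pos'],o['orientation'],o['force'],o['moment'],o['joint_pos'])
a=snap('top','top2')['img'][140:280,190:400,::-1];b=snap('side','side2')['img'][120:290,200:400,::-1]
r=lambda q:cv2.resize(q,(400,400*q.shape[0]//q.shape[1]))
a,b=r(a),r(b); cv2.imwrite('pics/c3.png',np.clip(np.vstack([a,b])*1.4,0,255).astype(np.uint8)[:600])
print(a.shape,b.shape)
E
```

```text
8.75 [0.50963861 0.08007526 0.06310233] [ 1.41011282e+02 -5.75374377e-02 -1.78879768e+02] [ 0.73125804 -1.3669951  -2.17539126] [-2.95424092 -0.1468809  -0.01973531] [ -2.37237766  23.56812672 -14.73949185 -44.71810053 -63.18387418
 -61.43957682]
(266, 400, 3) (340, 400, 3)
```

View pics/c3.png

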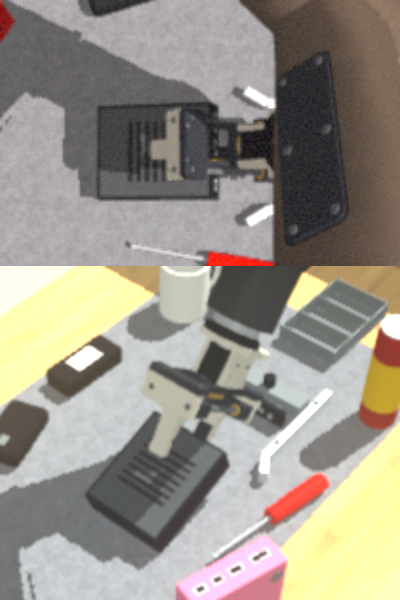

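Request:
send_rows(plan=[[[0,-0.3,0.1,0,0,0],[0,-0.6,0.25,0,0,0],[0,-0.9,0.4,0,0,0],[0,-1.2,0.55,0,0,0],[0,-1.4,0.6,0,0,0],[0,-1.4,0.6,0,0,0]]])

```text
clock: 9.35
tool_pos: [0.5098, 0.0732, 0.0499]
orientation: [141.0, -0.0, -178.9]
force: [-0.2, -1.7, -2.0]
opening: 0.0877
gripper_force: 1.1
```

Request:
send_rows(plan=[[[0,-0.4,0,0,0,0],[0,-0.5,-0.8,0,0,0],[0,-0.5,-1.6,0,0,0],[0,-0.5,-2.5,0,0,0],[0,-0.5,-4,0,0,0],[0,-0.5,-6,0,0,0],[0,0,-8,0,0,0],[0,0,-10,0,0,0]]])

```text
clock: 10.02
tool_pos: [0.5115, 0.0098, 0.1306]
orientation: [141.0, 0.1, -178.9]
force: [-0.1, 0.5, -0.6]
opening: 0.0879
gripper_force: 0.0
```

```bash
python3 - <<'E'
from h import *
o=ctrl.get_obs(); print(o['clock'],o['tool_pos'],o['orientation'],o['force'],o['joint_pos'])
print(rel([.507,.15,.22],[180,0,-178.94]))
E
```

```text
10.0167 [0.51150319 0.00978956 0.13056682] [ 1.41015253e+02  9.54937774e-02 -1.78853075e+02] [-0.10177158  0.46795374 -0.6297013 ] [ -8.84819533  19.98571899 -10.04514226 -40.44974521 -72.80708
 -63.07789974]
[0.15, 16.53, 1.87, 38.98, 0.06, 0.12]
```

Request:
send_rows(plan=[[[0,2,0,5,0,0],[0,4,0,10,0,0],[0,6,0.3,15,0,0],[0,8.5,0.6,20,0,0],[0,11,1,25,0,0],[0,13,1.3,30,0,0],[0,15,1.6,35,0,0],[0,16.5,1.9,39,0,0]]], fingers=0.7)

```text
clock: 10.68
tool_pos: [0.509, 0.1523, 0.2209]
orientation: [-179.9, 0.3, -178.8]
force: [0.5, -0.3, -0.2]
opening: 0.0613
gripper_force: 0.0
```

Request:
send_rows(plan=[[[0,2,0,0,0,-7],[0,4,0,0,0,-14],[0,6,0,0,0,-21],[0,8,0,0,0,-28],[0,9,0,0,0,-35],[0,9,0,0,0,-42],[0,9,0,0,0,-49],[0,9,0,0,0,-56]]])

```text
clock: 11.35
tool_pos: [0.5067, 0.2405, 0.2186]
orientation: [-180.0, 0.1, -122.5]
force: [-0.1, 0.5, -0.3]
opening: 0.0616
gripper_force: 0.0
```

```bash
python3 - <<'E'
from h import *
from fit import T
o=ctrl.get_obs(); print(o['clock'],o['tool_pos'],o['orientation'],o['force'],o['joint_pos'])
print(rel([.507,.24,.15],[180,0,-88.94]))
D=[.5099,-.0275,.0185]; U=[.5073,.183,.0185]
a=[]
for n in('top','side'):
    s=snap(n,n+'3'); im=np.ascontiguousarray(s['img'][:,:,::-1]); im=cv2.resize(im,None,fx=3,fy=3,interpolation=cv2.INTER_CUBIC)
    def pl(pts,c,cl=False): cv2.polylines(im,[np.round([proj(s,p)*3+1 for p in pts]).astype(int)],cl,c,1)
    pl([T(U,(i*.06,j,.04)) for i,j in((1,0),(1,-.15),(-1,-.15),(-1,0))],(0,255,0),True)
    for sx in(1,-1): pl([T(D,(sx*.063,-.165,.022)),T(D,(sx*.063,0,.022)),T(D,(sx*.08,.031,.022))],(0,0,255))
    a.append(im)
cv2.imwrite('pics/o3.png',np.clip(np.vstack([a[0][520:800,600:1300],a[1][450:770,500:1200]])*1.4,0,255).astype(np.uint8))
E
```

```text
11.35 [0.50674332 0.24052455 0.21857471] [-1.79972382e+02  6.21383364e-02 -1.22537175e+02] [-0.0838191   0.47054498 -0.30309379] [ 4.53959868e+01  1.01268990e+01 -1.46732420e+01  1.54495310e-02
 -6.51333210e+01 -7.79396653e+01]
[0.04, -0.05, 6.86, -0.05, 0.05, -33.6]
```

View pics/o3.png

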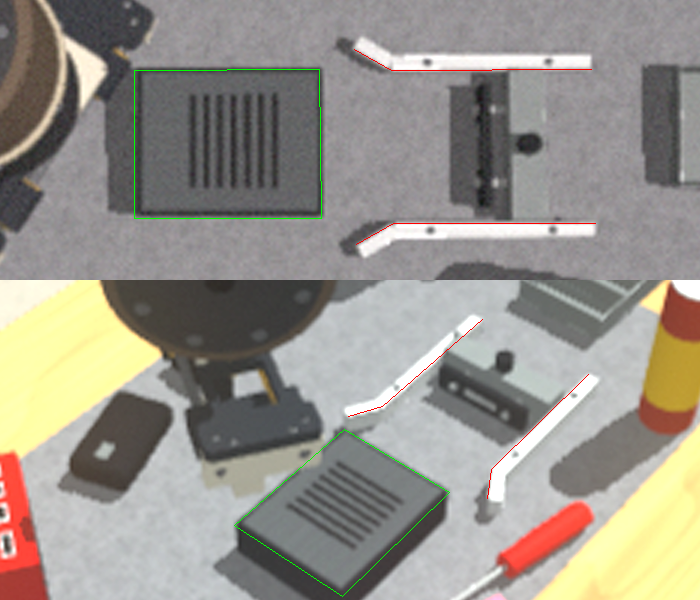

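Request:
send_rows(plan=[[[0,0,1,0,0,-7],[0,0,2,0,0,-14],[0,0,3,0,0,-21],[0,0,4,0,0,-28],[0,0,5,0,0,-33.6],[0,0,6,0,0,-33.6],[0,0,8,0,0,-33.6],[0,0,10,0,0,-33.6]]])

```text
clock: 12.12
tool_pos: [0.5073, 0.2408, 0.1177]
orientation: [-179.9, 0.1, -89.7]
force: [0.1, 0.6, -0.1]
opening: 0.0613
gripper_force: 0.0
```

Request:
send_rows(plan=[[[0,0,3,0,0,0],[0,0,6,0,0,0],[0,0,8,0,0,0],[0,0,9.5,0,0,0],[0,0,10.5,0,0,0],[0,0,10.5,0,0,0]]])

```text
clock: 12.62
tool_pos: [0.5058, 0.2397, 0.0105]
orientation: [179.9, -0.1, -89.5]
force: [-0.3, 0.2, -0.2]
opening: 0.0614
gripper_force: 0.0
```

```bash
python3 - <<'E'
from h import *
o=ctrl.get_obs(); print(o['clock'],o['tool_pos'],o['orientation'],o['force'],o['joint_pos'])
print(rel([.508,.2,.015],[180,0,-88.94]),rel([.508,.07,.015],[180,0,-88.94]))
E
```

```text
12.6167 [0.50582007 0.23970131 0.01052861] [ 1.79865650e+02 -1.17987538e-01 -8.95421436e+01] [-0.25514453  0.21288811 -0.24942826] [ 4.53863876e+01  2.33297298e+01 -2.81288052e+01 -1.81408241e-02
 -3.87199099e+01 -4.49144982e+01]
[3.97, -0.19, -0.44, 0.13, -0.12, -0.6] [16.97, -0.08, -0.41, 0.13, -0.12, -0.6]
```

Request:
send_rows(plan=[[[1,-0.1,-0.3,0,0,0.6],[2,-0.2,-0.4,0,0,0.6],[3,-0.2,-0.4,0,0,0.6],[3.6,-0.2,-0.4,0,0,0.6],[4,-0.2,-0.4,0,0,0.6],[4.4,-0.2,-0.4,0,0,0.6],[4.8,-0.2,-0.4,0,0,0.6],[5.2,-0.2,-0.4,0,0,0.6]]])

```text
clock: 13.28
tool_pos: [0.5101, 0.1892, 0.0167]
orientation: [-179.9, 0.1, -89.8]
force: [-1.0, 3.5, 1.1]
opening: 0.0615
gripper_force: 2.0
```

Request:
send_rows(plan=[[[0.4,0,0,0,0,0],[0.8,0,0,0,0,0],[1.2,0,0,0,0,0],[1.6,0,0,0,0,0],[2,0,0,0,0,0],[2.4,0,0,0,0,0],[2.8,0,0,0,0,0],[3.2,0,0,0,0,0]]])

```text
clock: 13.95
tool_pos: [0.51, 0.1571, 0.0167]
orientation: [-179.9, 0.1, -89.8]
force: [-0.1, 4.5, 4.2]
opening: 0.0612
gripper_force: 2.6
```

```bash
python3 - <<'E'
from h import *
from fit import T
o=ctrl.get_obs(); print(o['clock'],o['tool_pos'],o['orientation'],o['force'])
D=[.5099,-.0275,.0185]; U=[.508,o['tool_pos'][1]-.01,.0185]
a=[]
for n in('top','side'):
    s=snap(n,n+'4'); im=np.ascontiguousarray(s['img'][:,:,::-1]); im=cv2.resize(im,None,fx=3,fy=3,interpolation=cv2.INTER_CUBIC)
    def pl(pts,c,cl=False): cv2.polylines(im,[np.round([proj(s,p)*3+1 for p in pts]).astype(int)],cl,c,1)
    pl([T(U,(i*.06,j,.04)) for i,j in((1,0),(1,-.15),(-1,-.15),(-1,0))],(0,255,0),True)
    for sx in(1,-1): pl([T(D,(sx*.063,-.165,.022)),T(D,(sx*.063,0,.022)),T(D,(sx*.08,.031,.022))],(0,0,255))
    a.append(im)
cv2.imwrite('pics/o4.png',np.clip(np.vstack([a[0][520:800,600:1300],a[1][450:770,500:1200]])*1.4,0,255).astype(np.uint8))
E
```

```text
13.95 [0.51002136 0.15707973 0.01668519] [-1.79924870e+02  5.48568097e-02 -8.98268610e+01] [-0.07239345  4.52854757  4.20603361]
```

View pics/o4.png

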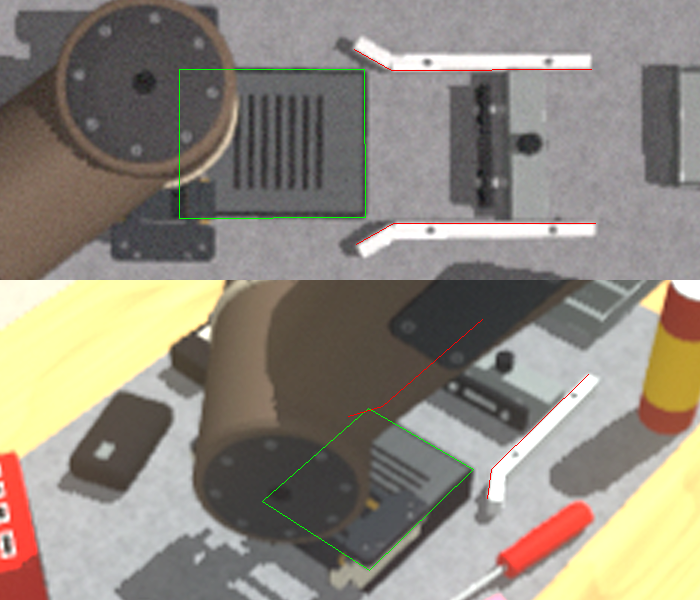

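Request:
send_rows(plan=[[[0.4,0,0,0,0,-0.2],[0.8,0,0,0,0,-0.4],[1.2,0,0,0,0,-0.6],[1.6,0,0,0,0,-0.9],[2,0,0,0,0,-0.9],[2.4,0,0,0,0,-0.9],[2.8,0,0,0,0,-0.9],[3.2,0,0,0,0,-0.9]]])

```text
clock: 14.72
tool_pos: [0.5096, 0.1251, 0.0165]
orientation: [-180.0, 0.0, -89.0]
force: [-1.4, 5.8, 3.5]
opening: 0.0614
gripper_force: 2.9
```

Request:
send_rows(plan=[[[0.4,0,0,0,0,0],[0.8,0,0,0,0,0],[1.2,0,0,0,0,0],[1.6,0,0,0,0,0],[2,0,0,0,0,0],[2.4,0,0,0,0,0],[2.8,0,0,0,0,0],[3.2,0,0,0,0,0]]])

```text
clock: 15.38
tool_pos: [0.5102, 0.0929, 0.0165]
orientation: [-180.0, 0.0, -89.0]
force: [-1.3, 6.5, 4.3]
opening: 0.061
gripper_force: 3.0
```

Request:
send_rows(plan=[[[0.3,0,0,0,0,0],[0.6,0,0,0,0,0],[0.9,0,0,0,0,0],[1.2,0,0,0,0,0],[1.5,0,0,0,0,0],[1.7,0,0,0,0,0]]])

```text
clock: 15.88
tool_pos: [0.5105, 0.0758, 0.0164]
orientation: [-180.0, 0.0, -89.0]
force: [-0.2, 6.6, 4.1]
opening: 0.0611
gripper_force: 2.9
```

```bash
python3 - <<'E'
from h import *
from fit import T
o=ctrl.get_obs(); print(o['clock'],o['tool_pos'],o['orientation'],o['force'],o['moment'])
D=[.5099,-.0275,.0185]
s=snap('top','top5'); im=cv2.resize(s['img'][:,:,::-1],None,fx=4,fy=4,interpolation=cv2.INTER_CUBIC)
for sx in(1,-1): cv2.polylines(im,[np.round([proj(s,T(D,q))*4+1.5 for q in ((sx*.063,-.165,.022),(sx*.063,0,.022),(sx*.08,.031,.022))]).astype(int)],False,(0,0,255),1)
cv2.imwrite('pics/o5.png',np.clip(im[720:1060,920:1640]*1.5,0,255).astype(np.uint8))
E
```

```text
15.8833 [0.51047557 0.07581424 0.01643092] [-1.79982232e+02  2.12699130e-02 -8.89572626e+01] [-0.16178741  6.6005206   4.08035004] [ 2.05082462  0.31119966 -0.06164331]
```

View pics/o5.png

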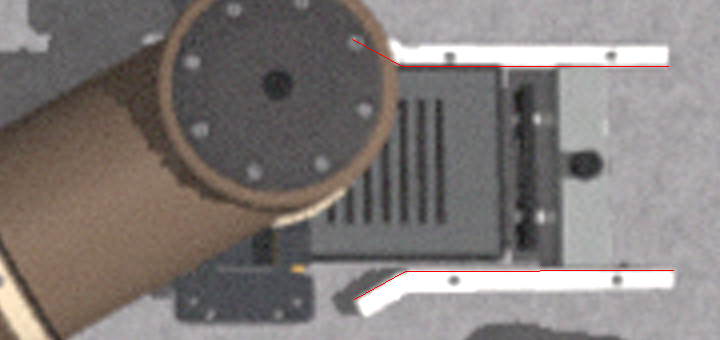

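Request:
send_rows(plan=[[[0.1,0,0,0,0,0],[0.2,0,0,0,0,0],[0.3,0,0,0,0,0],[0.4,0,0,0,0,0]]])

```text
clock: 16.27
tool_pos: [0.5105, 0.072, 0.0164]
orientation: [-180.0, 0.0, -89.0]
force: [-0.4, 7.0, 4.0]
opening: 0.0613
gripper_force: 2.9
```

Request:
send_rows(plan=[[[0.07,0,0,0,0,0],[0.14,0,0,0,0,0],[0.2,0,0,0,0,0]]])

```text
clock: 16.52
tool_pos: [0.5106, 0.07, 0.0164]
orientation: [-180.0, 0.0, -89.0]
force: [-0.7, 6.0, 3.8]
opening: 0.061
gripper_force: 2.9
```

Request:
send_rows(plan=[[[0.07,0,0,0,0,0],[0.14,0,0,0,0,0],[0.2,0,0,0,0,0]]])

```text
clock: 16.77
tool_pos: [0.5106, 0.068, 0.0164]
orientation: [-180.0, 0.0, -89.0]
force: [0.4, 6.3, 4.6]
opening: 0.0613
gripper_force: 2.9
```

Request:
send_rows(plan=[[[0.07,0,0,0,0,0],[0.14,0,0,0,0,0],[0.2,0,0,0,0,0]]])

```text
clock: 17.02
tool_pos: [0.5106, 0.066, 0.0164]
orientation: [-180.0, 0.0, -89.0]
force: [-0.4, 5.9, 3.8]
opening: 0.0613
gripper_force: 2.9
```

Request:
send_rows(plan=[[[0.07,0,0,0,0,0],[0.14,0,0,0,0,0],[0.2,0,0,0,0,0]]])

```text
clock: 17.27
tool_pos: [0.5107, 0.064, 0.0164]
orientation: [-180.0, 0.0, -89.0]
force: [-0.2, 5.1, 3.9]
opening: 0.0613
gripper_force: 2.9
```

Request:
send_rows(plan=[[[0.07,0,0,0,0,0],[0.14,0,0,0,0,0],[0.2,0,0,0,0,0]]])

```text
clock: 17.52
tool_pos: [0.5107, 0.0628, 0.0164]
orientation: [-180.0, 0.1, -89.0]
force: [-3.2, 12.9, 5.3]
opening: 0.0615
gripper_force: 6.6
```

Request:
send_rows(plan=[[[0.07,0,0,0,0,0],[0.14,0,0,0,0,0],[0.2,0,0,0,0,0]]])

```text
clock: 17.77
tool_pos: [0.5107, 0.0611, 0.0164]
orientation: [-180.0, 0.1, -89.0]
force: [-2.9, 13.2, 4.6]
opening: 0.0611
gripper_force: 6.6
```

Request:
send_rows(plan=[[[0.07,0,0,0,0,0],[0.14,0,0,0,0,0],[0.2,0,0,0,0,0]]])

```text
clock: 18.02
tool_pos: [0.5108, 0.0591, 0.0164]
orientation: [-180.0, 0.1, -89.0]
force: [-3.4, 13.9, 4.1]
opening: 0.0618
gripper_force: 6.6
```

Request:
send_rows(plan=[[[0.07,0,0,0,0,0],[0.14,0,0,0,0,0],[0.2,0,0,0,0,0]]])

```text
clock: 18.27
tool_pos: [0.5108, 0.0571, 0.0164]
orientation: [-180.0, 0.1, -89.0]
force: [-4.0, 13.0, 4.5]
opening: 0.0615
gripper_force: 6.7
```

Request:
send_rows(plan=[[[0.07,0,0,0,0,0],[0.14,0,0,0,0,0],[0.2,0,0,0,0,0]]])

```text
clock: 18.52
tool_pos: [0.5108, 0.0551, 0.0164]
orientation: [-180.0, 0.1, -88.9]
force: [-3.4, 13.6, 4.9]
opening: 0.0618
gripper_force: 6.8
```

Request:
send_rows(plan=[[[0.05,0,0,0,0,0],[0.1,0,0,0,0,0],[0.15,0,0,0,0,0],[0.2,0,0,0,0,0]]])

```text
clock: 18.85
tool_pos: [0.5109, 0.0532, 0.0164]
orientation: [-180.0, 0.1, -88.9]
force: [-4.2, 13.4, 5.2]
opening: 0.0615
gripper_force: 6.8
```

Request:
send_rows(plan=[[[0.03,0,0,0,0,0],[0.05,0,0,0,0,0]]])

```text
clock: 19.02
tool_pos: [0.5109, 0.0526, 0.0164]
orientation: [-180.0, 0.1, -88.9]
force: [-2.4, 13.4, 5.3]
opening: 0.0612
gripper_force: 6.8
```

Request:
send_rows(plan=[[[0.03,0,0,0,0,0],[0.05,0,0,0,0,0]]])

```text
clock: 19.18
tool_pos: [0.5109, 0.0522, 0.0164]
orientation: [-180.0, 0.1, -88.9]
force: [-3.3, 13.0, 5.4]
opening: 0.0615
gripper_force: 6.8
```

Request:
send_rows(plan=[[[0.02,0,0,0,0,0],[0.04,0,0,0,0,0]]])

```text
clock: 19.35
tool_pos: [0.5109, 0.0518, 0.0164]
orientation: [-180.0, 0.1, -88.9]
force: [-3.2, 12.7, 5.5]
opening: 0.0613
gripper_force: 6.8
```

Request:
send_rows(plan=[[[0.02,0,0,0,0,0],[0.03,0,0,0,0,0]]])

```text
clock: 19.52
tool_pos: [0.5109, 0.0514, 0.0164]
orientation: [-180.0, 0.1, -88.9]
force: [-3.9, 13.9, 4.3]
opening: 0.0611
gripper_force: 6.8
```

Request:
send_rows(plan=[[[0.015,0,0,0,0,0],[0.03,0,0,0,0,0]]])

```text
clock: 19.68
tool_pos: [0.5109, 0.0512, 0.0164]
orientation: [-180.0, 0.1, -88.9]
force: [-4.4, 14.3, 4.6]
opening: 0.0615
gripper_force: 6.8
```

Request:
send_rows(plan=[[[0.015,0,0,0,0,0],[0.03,0,0,0,0,0]]])

```text
clock: 19.85
tool_pos: [0.5109, 0.0508, 0.0164]
orientation: [-180.0, 0.1, -88.9]
force: [-3.9, 13.7, 4.5]
opening: 0.0613
gripper_force: 7.0
```

Request:
send_rows(plan=[[[0.015,0,0,0,0,0],[0.03,0,0,0,0,0]]])

```text
clock: 20.02
tool_pos: [0.5109, 0.0508, 0.0164]
orientation: [-180.0, 0.1, -89.0]
force: [-4.2, 17.0, 5.2]
opening: 0.0614
gripper_force: 8.2
```

Request:
send_rows(plan=[[[0.015,0,0,0,0,0],[0.03,0,0,0,0,0]]])

```text
clock: 20.18
tool_pos: [0.5109, 0.0508, 0.0164]
orientation: [-180.0, 0.1, -89.0]
force: [-5.1, 17.1, 5.5]
opening: 0.0613
gripper_force: 9.2
```

Request:
send_rows(plan=[[[-0.1,0,0,0,0,0],[-0.3,0,0,0,0,0],[-0.8,0,0,0,0,0],[-1.6,0,0,0,0,0],[-2.6,0,0,0,0,0],[-4,0,0,0,0,0],[-6,0,0,0,0,0],[-8,0,0,0,0,0]]])

```text
clock: 20.85
tool_pos: [0.509, 0.1296, 0.0161]
orientation: [180.0, -0.0, -89.0]
force: [0.3, -0.9, -0.1]
opening: 0.0612
gripper_force: 0.0
```

Request:
send_rows(plan=[[[-3,0,-2,0,0,0],[-6,0,-5,0,0,0],[-7,0,-8,0,0,0],[-7,0,-11,0,0,0],[-7,0,-14,0,0,0],[-7,0,-16,0,0,0],[-7,0,-16,0,0,0],[-7,0,-16,0,0,0]]])

```text
clock: 21.52
tool_pos: [0.5082, 0.1997, 0.1774]
orientation: [-179.9, 0.1, -88.9]
force: [-0.1, -0.5, -0.2]
opening: 0.0615
gripper_force: 0.0
```

```bash
python3 - <<'E'
from h import *
from fit import T
o=ctrl.get_obs(); print(o['clock'],o['tool_pos'],o['force'])
D=[.5099,-.0275,.0185]; print('rear dock y', .0508-.01+.0275)
a=[]
for n in('top','side'):
    s=snap(n,n+'6'); im=cv2.resize(s['img'][:,:,::-1],None,fx=3,fy=3,interpolation=cv2.INTER_CUBIC)
    def pl(pts,c,cl=False): cv2.polylines(im,[np.round([proj(s,p)*3+1 for p in pts]).astype(int)],cl,c,1)
    pl([T(D,(i*.06,j,.04)) for i,j in((1,.068),(1,-.082),(-1,-.082),(-1,.068))],(0,255,0),True)
    a.append(im)
cv2.imwrite('pics/o6.png',np.clip(np.vstack([a[0][520:800,600:1300],a[1][450:770,500:1200]])*1.5,0,255).astype(np.uint8))
E
```

```text
21.5167 [0.50823068 0.19965839 0.17736497] [-0.10331597 -0.4878853  -0.21131075]
rear dock y 0.0683
```

View pics/o6.png

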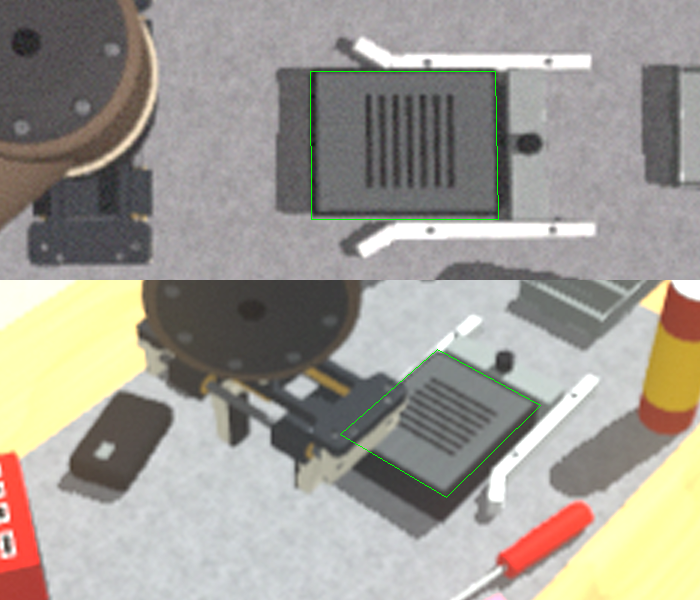

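The box sits flat between the rails with its front against the plate. Its cover spans top-view crop pixels 312–500 by 69–215 and matches the predicted green outline. The gripper is clear of everything, so I'm handing in.

```bash
python3 -c "
from plant import ctrl
print(ctrl.close_job())"
```

```text
the job is handed in; nothing more can be done
None
```

The job is handed in; the verdict wasn't shown, but by my measurements the computer lies feet down, in line between the rails, its rear end about 68 mm outside the mouth, and the plate was pressed until it stopped moving, at about 17 N.

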